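Hang the slide rack on the drip rail and slide it over the dish

TASK

Hang the slide rack that has the hooked frame on the open stretch of the drip rail beside the glass shelf, with both hooks fully home, and let go of it. Then slide it along the rail, in under the shelf, until it hangs still and centred along the rail over the glass dish, so that everything drips into the dish. Keep the rack upright and leave the dish and all the other glassware standing where they are.

Things in the scene. Friction and masses are not known exactly. Their poses are not given: they have to be found in the camera images.
- rack_mid (a point): Centre, 96 mm up, of a loose steel slide rack with a hooked frame (0.25-0.5 kg, 193 mm tall). Axes: z up, y along its grip bar, x towards the open side of its hooks. Basket of glass slides 85 (x) x 98 (y) mm, 34 mm tall. At each end (outer face y = +-49 mm) a flat steel upright, x = -34 to -13 mm, rises from the basket to 112 mm above the underside and carries a hook.
- rack_grip (a point): Centre of the rack's black grip bar: 12 mm thick (x), 70 mm long (y), 20 mm tall (z); 183 mm above the rack's underside, 45 mm above rack_seat. Free below it for 18 mm, down to a wire that joins the hooks. Same axes as rack_mid.
- rack_seat (a point): Midway between the hooks (y = +-47 mm), 138 mm above the rack's underside: where the rail's centre line lies once fully home. Axes as rack_mid. Each hook: 7 mm wire, long leg at x = -14 mm on the upright, peak 13 mm above this point, short leg at x = +14 mm with its free tip 30 mm below this point at x = 20 mm. 21 mm clear between legs. So +x must point across the rail, away from the robot.
- rail_mid (a point): Middle of the fixed horizontal steel rail, 12 mm diameter, centre 225 mm above the bench. y runs along it, free from -280 to +280 mm; x points to its far side, away from the robot. Its ends are held by arms from behind, on uprights 90 mm behind it; a 20 mm square beam (290 to 310 mm above the bench) runs 80 to 100 mm behind it.
- shelf_mid (a point): Fixed glass shelf over part of the rail, two beakers on it (tops 410 mm above the bench). Point: straight above the rail, mid-length, at the brackets' lower edge, 302 mm above the bench (glass from 312). Shelf y = +-100 mm along the rail, x = -13 mm to +105 mm; axes as rail_mid. It sits up to 80 mm off the rail's middle; on the other side the rail's longer open stretch is 180 mm or more.
- dish: Open rectangular glass drip dish on the bench under the rail and shelf, 120 (x) x 150 (y, along the rail) x 50 mm tall, 6 mm wall; origin at the centre of its underside. A rack hung on the rail passes 37 mm above its rim.
- cylinder: Graduated glass cylinder, 247 mm tall, tube 38 mm diameter, round foot 72 mm diameter; bystander, origin at the centre of its underside.
- bottle: Amber reagent bottle with white cap, 64 mm diameter, 190 mm tall; bystander, origin at the centre of its underside.
- big_beaker: Foil-covered beaker, 86 mm diameter, 121 mm tall; bystander, origin at the centre of its underside.
- plain_rack: Slide rack without any handle or hooks, 82 x 93 mm, 34 mm tall; bystander, origin at the centre of its underside.
- petri: Stack of Petri dishes, 95 mm diameter, 58 mm tall; bystander, origin at the centre of its underside.
- beaker_a: Foil-covered beaker, 68 mm diameter, 93 mm tall, behind the rail; bystander, origin at the centre of its underside.
- beaker_b: Foil-covered beaker, 58 mm diameter, 75 mm tall, behind the rail; bystander, origin at the centre of its underside.
Not all that is in view belongs to the job. What is shaped like the dish but pink is not meant.

How it is judged:
By the outcome, as a careful person would: the job done as asked, in the order asked, and still so for the second after the job is handed in, with the robot touching nothing.
It also fails if it takes over 64 s, if anything falls off the work surface, if the arm or the gripper's body presses on something with over 40 N, if the wrist force passes 120 N, or if a joint passes its speed limit or range.

ROBOT

A 6-joint arm with a two-finger parallel gripper is mounted at the origin on the work surface. World frame = base frame: x ahead of the robot, y to its left, z up, the work surface at z = 0. Lengths are in m, angles in degrees, forces in N, time in s.
With the tool pointing down it reaches from about 0.4 to 0.825 m from the base axis. Payload 7 kg.
Tool frame: the origin (TCP) lies on the centre line of the jaws, within the pads' length; the fingertips stand 11 mm ahead of it and the grasp point (between the pads) lies 8 mm behind it; z points along the fingers, y is the direction in which the jaws open and shut (so a half turn about z gives the same grasp; the last joint's range is limited). The gripper opens to 88 mm and grips with 3 to 60 N. Pads are 19 mm wide; open, the fingers measure 130 mm over their backs; the gripper's body (78 mm by 193 mm) begins 47 mm behind the grasp point.
Start: joints at [90.132, 20.546, 0.682, 0, -70.136, -16.507], TCP at [0.19, 0.648, 0.238] pointing down, gripper open.
Joint ranges: [-176.03, 176.03], [-82.01, 121.73], [-58.28, 71.71], [-173.87, 95.51], [-174.79, -0.11], [-173.66, 173.66]. Speed limits (degrees/s): [136.94, 136.94, 172.46, 180, 180, 180].

INTERFACE

Orientations are given as [roll, pitch, yaw] about the fixed x, y, z axes, in that order (R = Rz(yaw) Ry(pitch) Rx(roll)).
In Python, from plant import ctrl, cams, order gives the robot as it stands.
- The arm moves only by the tool jog_arm, never from a script. Its argument "motion" is a list of rows, each an object with "offset": the shift along the tool's x, y, z in mm, a list of three; "roll": the turn about the tool's z in rad; "hand": the finger opening in mm, from 0 to 87.6. A call has 1 to 20 rows; each row is the pose to reach, as a shift and turn from the pose commanded when the call began, along the tool's axes at that moment; what a row does not reach only later rows make up. A row lasts 1/12 s, in which the tool goes at most 41.7 mm and 7.16 degrees, less where a joint would pass 70% of its speed; a pose out of reach is approached as far as the arm can. A call with a gripper value outside its range is refused whole. The fingers move at their own pace and stop on an object; the grip force is fixed at half the most. Time passes only in rows, so rows that repeat a pose let the fingers close. It gives the time, the measured TCP pose, the force and the opening at its end, in the units of the state.
- ctrl.get_obs(): the state, without advancing time (a new reading comes with each control period).
- cams.snapshot(name): name is "scene" or "top" or "wrist"; returns a dict with "img" (420x560x3 uint8, red, green, blue), "K" (3x3 intrinsics, pixels), "D" ([k1, k2, p1, p2, k3] as OpenCV has them; the pictures are not rectified), "cam_to_world" (4x4, takes a point from camera to world coordinates); the wrist camera has in their place "T_tool_cam" (4x4, takes a point from camera to tool coordinates, whose origin is the TCP and whose axes are the flange's). Camera axes: x right, y down, z forward; pixel columns grow to the right and rows downward; lengths in m; the calibration is good to about 2 mm. A picture is of the moment at which its call begins: read the wrist's pose just before it. There is no depth.
- order.close_job(): hands the job in, once; it reports no verdict.
The state is a dict: "clock": time; "joint_pos": joint angles; "qvel": joint speeds; "tau": joint torques, N m; "tool_pos": TCP position; "orientation": TCP orientation; "force": force on the tool from outside, world axes, zero at the start; "moment": the same for the moment, N m; "opening": finger opening in m.
Only numpy, scipy, OpenCV 4.12 (cv2) and the standard library are available. Lean on these libraries where they do the work, as an engineer would, in place of code of your own. Each camera call takes 0.05 s, during which the arm holds its last target. There are 200 camera calls.

## Working session

There is one attempt and no reset: what is moved stays moved. The work goes in short steps, Python scripts to look and compute and a tool call to move; the robot and the scene stay as the last step left them, time stands still between calls to the robot, and variables do not carry over. Pictures are saved under pics/ and viewed, about 8 in all and at most 12, crops included, and the job is handed in when it is done.

Besides the shell and the picture viewer there is one more tool, called after "Emit:" in YAML: its name, and indented under it one key for each argument. jog_arm: Moves the arm, as the interface text tells. Its arguments: {"type":"object","properties":{"motion":{"type":"array"}},"required":["motion"]}

```bash
mkdir -p pics; ls; cat > h.py <<'E'
import numpy as np,cv2
from plant import ctrl,cams,order
from scipy.spatial.transform import Rotation as R
def Tw(o):
    T=np.eye(4);T[:3,:3]=R.from_euler('xyz',o['orientation'],degrees=True).as_matrix();T[:3,3]=o['tool_pos'];return T
def snap(n,f=None):
    o=ctrl.get_obs();s=cams.snapshot(n)
    if n=='wrist': s['cam_to_world']=Tw(o)@s['T_tool_cam']
    if f: cv2.imwrite('pics/'+f,s['img'][:,:,::-1])
    np.savez('pics/%s.npz'%(f or n),**{k:s[k] for k in('img','K','D','cam_to_world')})
    return s
def ray(s,p):
    q=cv2.undistortPoints(np.array([[p]],float),s['K'],s['D'])[0,0]
    C=s['cam_to_world'];d=C[:3,:3]@[q[0],q[1],1];return C[:3,3],d/np.linalg.norm(d)
def onz(s,p,z):
    c,d=ray(s,p);return c+d*(z-c[2])/d[2]
def tri(*sp):
    A=0;b=0
    for s,p in sp:
        c,d=ray(s,p);M=np.eye(3)-np.outer(d,d);A=A+M;b=b+M@c
    return np.linalg.solve(A,b)
def proj(s,P):
    W=np.linalg.inv(s['cam_to_world']);P=np.atleast_2d(P)
    return cv2.projectPoints(P,cv2.Rodrigues(W[:3,:3])[0],W[:3,3],s['K'],s['D'])[0][:,0]
def load(f): return dict(np.load('pics/%s.npz'%f))
E
python3 - <<'E'
from h import *
a=snap('scene','s1.png');b=snap('top','t1.png')
for s in(a,b):print(s['K'].round(1).tolist(),s['cam_to_world'].round(3).tolist())
o=ctrl.get_obs();print(o)
E
```

```text
pics
[[425.1, 0.0, 271.5], [0.0, 425.1, 212.0], [0.0, 0.0, 1.0]] [[0.401, 0.71, -0.579, 1.234], [0.916, -0.317, 0.245, -0.299], [-0.01, -0.629, -0.777, 1.163], [0.0, 0.0, 0.0, 1.0]]
[[395.7, 0.0, 283.7], [0.0, 395.7, 214.2], [0.0, 0.0, 1.0]] [[0.006, -0.982, 0.191, 0.263], [-1.0, -0.006, 0.002, -0.004], [-0.001, -0.191, -0.982, 1.309], [0.0, 0.0, 0.0, 1.0]]
{'clock': 0.1, 'joint_pos': array([ 9.01314853e+01,  2.05877414e+01,  6.39611983e-01, -1.78712115e-02,
       -7.01355646e+01, -1.65081299e+01]), 'qvel': array([-0.04520512,  0.04278141,  0.10834866,  0.14991045, -0.0032725 ,
       -0.03866873]), 'tau': array([-1.33160742e-03, -5.84164596e+01,  2.93751848e+01,  7.01553851e+00,
        1.01739261e-02, -5.05938510e-05]), 'tool_pos': array([0.19020756, 0.64721396, 0.23671578]), 'orientation': array([ 1.79914982e+02, -7.67551091e-03, -1.63827238e+01]), 'force': array([-0.35796548, -0.09950631, -0.92056008]), 'moment': array([ 0.04197046, -0.04067906,  0.0378599 ]), 'opening': 0.08764382775260253}
```

View pics/s1.png

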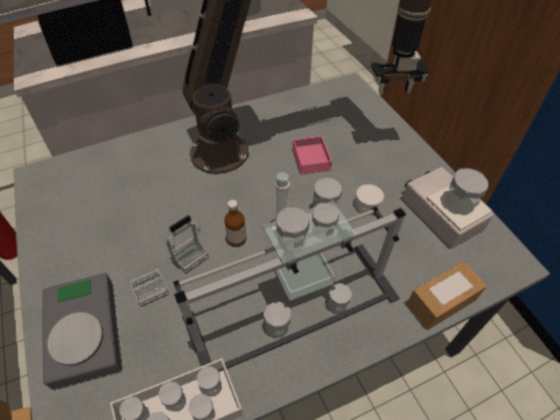

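View pics/t1.png

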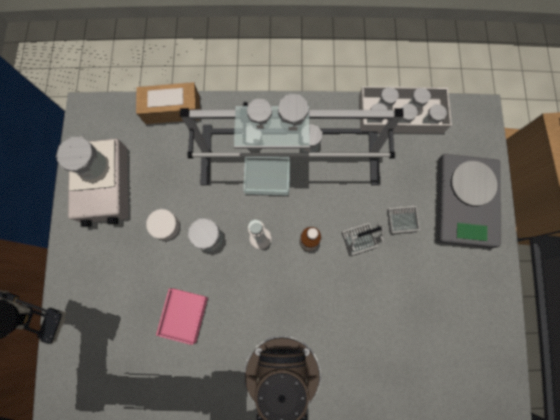

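Rack candidates in the top view are (362,238), which has a black grip bar and hooks, and (404,220), which is flat and is the plain rack. The first fits the description. The dish is at (268,175); the pink one at (183,315) is not meant. I'll confirm with one enlarged crop.

```bash
python3 - <<'E'
from h import *
a=load('s1.png');b=load('t1.png')
def c(s,x,y,w,h,W,H): return cv2.resize(s['img'][y:y+h,x:x+w,::-1],(W,H),interpolation=cv2.INTER_CUBIC)
A=c(a,130,205,100,75,400,300);B=c(b,330,200,100,75,400,300)
C=c(a,170,190,240,180,400,300);D=c(b,175,90,240,180,400,300)
cv2.imwrite('pics/c1.png',np.vstack([np.hstack([A,B]),np.hstack([C,D])]))
E
```

```text
(no output)
```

View pics/c1.png

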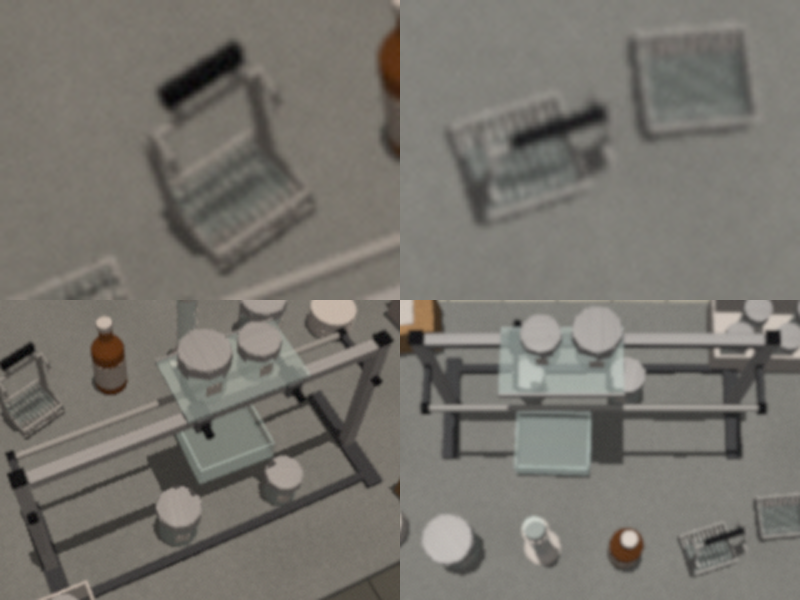

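The crop shows the black-barred rack at top-view (362,238) and scene (180,240), with its uprights on the robot's side and the basket extending away, so +x points away from the robot as needed. The shelf covers the +y side of the rail and the dish is beneath it. The open stretch is on the −y (right) side.

```bash
python3 - <<'E'
from h import *
a=load('s1.png');b=load('t1.png')
def bar(s,x,y,w,h):
    g=s['img'][y:y+h,x:x+w].max(2); m=(g<48).astype(np.uint8)
    n,l,st,ce=cv2.connectedComponentsWithStats(m);k=1+st[1:,4].argmax();p=np.argwhere(l==k)[:,::-1]+[x,y]
    c=p.mean(0);u,_,v=np.linalg.svd(p-c,full_matrices=False);t=(p-c)@v[0];v=v[0]*np.sign(v[0][0]);t=(p-c)@v
    print(st[k],c,c+v*t.min(),c+v*t.max());return c,c+v*t.min(),c+v*t.max()
A=bar(a,160,205,45,35);B=bar(b,350,220,40,22)
for i,j in zip(A,B): print('bar tri',tri((a,i),(b,j)).round(4))
for j in B: print('bar z=.19',onz(b,j,.19).round(4))
# rail ends
print('rail top',onz(b,(193,154.8),.225),onz(b,(389,154.8),.225))
# rail line rows in top
for c in (215,225,235,330,345,360,375):
    col=b['img'][145:166,c].astype(int).sum(1);print(c,145+np.argmax(col),col.tolist())
cr=lambda X,Y:(175+X/1.6667,90+(Y-300)/1.6667)
cD=lambda X,Y:(175+(X-400)/1.6667,90+(Y-300)/1.6667)
print('dish',[onz(b,cD(*p),.05).round(3) for p in((517,413),(591,413),(515,472),(592,472))])
print('shelf',[onz(b,cD(*p),.315).round(3) for p in((500,395),(624,395),(503,328),(623,328))])
print('beam',[onz(b,cD(*p),.31).round(3) for p in((422,339),(768,339))])
E
```

```text
[ 10  11  20  16 112] [179.88392857 223.64285714] [170.73078185 229.58532493] [189.33087591 217.50964614]
[ 9  7 22  9 55] [369.52727273 231.23636364] [358.93267904 234.79984807] [379.91354116 227.74294926]
bar tri [ 0.4338 -0.2511  0.1822]
bar tri [ 0.4234 -0.2545  0.1452]
bar tri [ 0.4449 -0.2462  0.2228]
bar z=.19 [ 0.4329 -0.2484  0.19  ]
bar z=.19 [ 0.4224 -0.2176  0.19  ]
bar z=.19 [ 0.4432 -0.2788  0.19  ]
rail top [0.64760136 0.26105061 0.225     ] [ 0.65125362 -0.3057735   0.225     ]
215 154 [367, 367, 363, 374, 372, 371, 377, 398, 450, 462, 413, 315, 234, 198, 189, 203, 236, 301, 356, 381, 379]
225 154 [376, 372, 372, 376, 379, 371, 379, 405, 450, 468, 410, 320, 237, 195, 192, 192, 214, 273, 345, 370, 372]
235 145 [493, 451, 369, 326, 350, 366, 378, 404, 448, 464, 411, 308, 233, 197, 193, 196, 213, 277, 346, 371, 373]
330 154 [370, 373, 384, 384, 376, 377, 369, 396, 446, 455, 400, 307, 226, 192, 199, 191, 221, 282, 352, 385, 381]
345 154 [366, 370, 376, 370, 369, 366, 366, 379, 440, 452, 403, 310, 230, 199, 189, 199, 219, 280, 347, 370, 379]
360 154 [369, 369, 370, 372, 368, 362, 358, 374, 433, 456, 401, 317, 228, 192, 186, 210, 272, 344, 368, 375, 369]
375 154 [203, 204, 203, 212, 201, 202, 217, 295, 403, 454, 405, 305, 186, 122, 102, 131, 181, 198, 202, 202, 205]
dish [array([0.7  , 0.128, 0.05 ]), array([ 0.7 , -0.02,  0.05]), array([0.578, 0.129, 0.05 ]), array([ 0.579, -0.023,  0.05 ])]
shelf [array([0.638, 0.128, 0.315]), array([ 0.639, -0.069,  0.315]), array([0.754, 0.127, 0.315]), array([ 0.754, -0.069,  0.315])]
beam [array([0.737, 0.26 , 0.31 ]), array([ 0.74 , -0.307,  0.31 ])]
```

Measurements agree with the sizes given:
- **Grip bar:** (0.433, −0.250, 0.182), with 0.183 expected. Rack yaw is about 19°.
- **Rail:** x≈0.651, y from −0.305 to 0.26.
- **Dish:** centre y≈0.053.
- **Shelf:** y from −0.07 to 0.13.

The tool always points down, so before planning the slide under the shelf I need to know how the gripper body lies.

```bash
python3 - <<'E'
from h import *
a=load('s1.png');b=load('t1.png');o=ctrl.get_obs();T=Tw(o)
def draw(s,x,y,w,h,k):
    im=cv2.resize(s['img'][y:y+h,x:x+w,::-1],None,fx=k,fy=k,interpolation=cv2.INTER_CUBIC)
    for z,c in((-.055,(0,255,0)),(-.12,(255,255,0))):
        P=np.array([[sx*.039,sy*.0965,z] for sx,sy in((1,1),(1,-1),(-1,-1),(-1,1))])@T[:3,:3].T+T[:3,3]
        q=((proj(s,P)-[x,y])*k).astype(int);cv2.polylines(im,[q],True,c,1)
    P=np.array([[0,.065,.011],[0,-.065,.011]])@T[:3,:3].T+T[:3,3]
    for q in (proj(s,P)-[x,y])*k: cv2.circle(im,tuple(int(v) for v in q),4,(0,0,255),1)
    return im
A=draw(a,350,0,100,120,5);B=draw(b,0,270,100,120,5)[:, :300]
cv2.imwrite('pics/c2.png',np.hstack([A,B]))
E
```

```text
(no output)
```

View pics/c2.png

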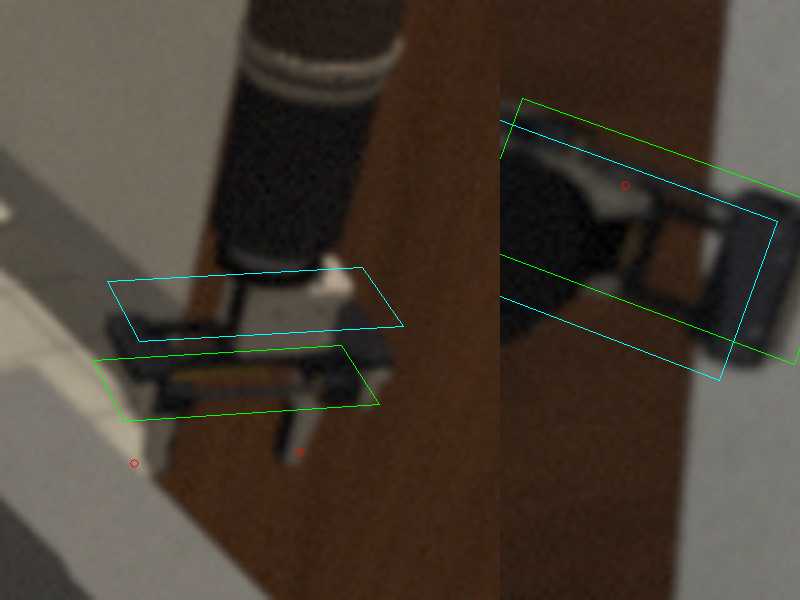

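The gripper body is a 193 mm slab along the jaw direction, about 40–45 mm tall, with a narrower housing and wrist above it. Under the shelf the fingers can't lead because the slab always leads them by about 30 mm. So I plan a gentle push with the slab's side against the rack's −y upright, staying on the near side of the rail. I need the bystander clearances for that.

```bash
python3 - <<'E'
from h import *
b=load('t1.png');a=load('s1.png')
print('bottle cap',onz(b,(312.5,233),.19),onz(a,(233,205),.19))
print('cyl top',onz(b,(256,227),.247),onz(a,(282.5,179),.247))
print('beaker top',onz(b,(204,233),.121),'plain',onz(b,(404,220),.034))
E
```

```text
bottle cap [ 0.42691067 -0.08473878  0.19      ] [ 0.43695783 -0.08637234  0.19      ]
cyl top [0.43408729 0.07283453 0.247     ] [0.44933013 0.07013405 0.247     ]
beaker top [0.43485064 0.23987791 0.121     ] plain [ 0.49448585 -0.39814476  0.034     ]
```

Emit:
jog_arm:
  motion:
    - {"offset":[130,80,-90],"roll":0.1}
    - {"offset":[260,160,-180],"roll":0.2}
    - {"offset":[395,245,-180],"roll":0.3}
    - {"offset":[395,245,-180],"roll":0.4}
    - {"offset":[395,245,-180],"roll":0.5}
    - {"offset":[395,245,-180],"roll":0.6}
    - {"offset":[395,245,-180],"roll":0.7}
    - {"offset":[395,245,-180],"roll":0.8}
    - {"offset":[395,245,-180],"roll":0.9}
    - {"offset":[395,245,-180],"roll":0.956}
    - {"offset":[395,245,-180],"roll":0.956}
    - {"offset":[395,245,-180],"roll":0.956}
    - {"offset":[395,245,-180],"roll":0.956}
    - {"offset":[486,791,-180],"roll":0.956}
    - {"offset":[486,791,-180],"roll":0.956}
    - {"offset":[486,791,-180],"roll":0.956}
    - {"offset":[486,791,-180],"roll":0.956}
    - {"offset":[486,791,-180],"roll":0.956}
    - {"offset":[486,791,-180],"roll":0.956}
    - {"offset":[486,791,-180],"roll":0.956}

```text
$.motion[0]: bad value
```

```bash
python3 - <<'E'
from h import *
o=ctrl.get_obs();print(o['tool_pos'],o['orientation'],o['joint_pos'].round(1))
print(cams.snapshot('wrist')['T_tool_cam'].round(3).tolist())
T=Tw(o);d=np.array([.4335,-.25,.39])-T[:3,3];print('to go tool mm',(T[:3,:3].T@d*1000).round(1))
E
```

```text
[0.19020756 0.64721396 0.23671578] [ 1.79914982e+02 -7.67551091e-03 -1.63827238e+01] [ 90.1  20.6   0.6  -0.  -70.1 -16.5]
[[-0.0, -0.966, -0.258, 0.07], [1.0, -0.0, 0.0, 0.001], [-0.001, -0.258, 0.966, -0.147], [0.0, 0.0, 0.0, 1.0]]
to go tool mm [ 486.5  792.4 -152. ]
```

The call was refused because each row needs "hand". I'm resending with it. The camera sits at tool +x, which will be on the −y side, away from the shelf.

Emit:
jog_arm:
  motion:
    - {"offset":[130,80,-90],"roll":0.1,"hand":87}
    - {"offset":[260,160,-180],"roll":0.2,"hand":87}
    - {"offset":[395,245,-180],"roll":0.3,"hand":87}
    - {"offset":[395,245,-180],"roll":0.4,"hand":87}
    - {"offset":[395,245,-180],"roll":0.5,"hand":87}
    - {"offset":[395,245,-180],"roll":0.6,"hand":87}
    - {"offset":[395,245,-180],"roll":0.7,"hand":87}
    - {"offset":[395,245,-180],"roll":0.8,"hand":87}
    - {"offset":[395,245,-180],"roll":0.9,"hand":87}
    - {"offset":[395,245,-180],"roll":0.956,"hand":87}
    - {"offset":[395,245,-180],"roll":0.956,"hand":87}
    - {"offset":[395,245,-180],"roll":0.956,"hand":87}
    - {"offset":[395,245,-180],"roll":0.956,"hand":87}
    - {"offset":[486,791,-180],"roll":0.956,"hand":87}
    - {"offset":[486,791,-180],"roll":0.956,"hand":87}
    - {"offset":[486,791,-180],"roll":0.956,"hand":87}
    - {"offset":[486,791,-180],"roll":0.956,"hand":87}
    - {"offset":[486,791,-180],"roll":0.956,"hand":87}
    - {"offset":[486,791,-180],"roll":0.956,"hand":87}
    - {"offset":[486,791,-180],"roll":0.956,"hand":87}

```text
clock: 1.82
tool_pos: [0.4641, 0.0098, 0.4177]
orientation: [-180.0, 0.0, -71.1]
force: [0.8, -0.2, -1.1]
opening: 0.0871
```

```bash
cat > go.py <<'E'
import sys
from h import *
o=ctrl.get_obs();T=Tw(o);print(o['clock'],o['tool_pos'].round(4),o['orientation'].round(2),o['joint_pos'].round(1),'F',o['force'].round(1),'open',round(o['opening'],4))
if len(sys.argv)>3:
    d=np.array(sys.argv[1:4],float)-T[:3,3];print('to go tool mm',(T[:3,:3].T@d*1000).round(1))
E
python3 go.py .4335 -.25 .40
```

```text
1.8167 [0.4641 0.0098 0.4177] [-1.7997e+02  1.0000e-02 -7.1120e+01] [ 25.6  -3.9  -5.7  -0.  -88.2  -6.7] F [ 0.8 -0.2 -1.1] open 0.0871
to go tool mm [236.  113.1  17.6]
```

Emit:
jog_arm:
  motion:
    - {"offset":[236,113,18],"roll":0,"hand":87}
    - {"offset":[236,113,18],"roll":0,"hand":87}
    - {"offset":[236,113,18],"roll":0,"hand":87}
    - {"offset":[236,113,18],"roll":0,"hand":87}
    - {"offset":[236,113,18],"roll":0,"hand":87}
    - {"offset":[236,113,18],"roll":0,"hand":87}
    - {"offset":[236,113,18],"roll":0,"hand":87}
    - {"offset":[236,113,90],"roll":0,"hand":87}
    - {"offset":[236,113,90],"roll":0,"hand":87}
    - {"offset":[236,113,90],"roll":0,"hand":87}

```text
clock: 2.65
tool_pos: [0.4312, -0.2474, 0.3213]
orientation: [179.6, 0.4, -71.3]
force: [0.1, 1.6, -1.8]
opening: 0.0869
```

```bash
python3 go.py .4335 -.25 .188; python3 - <<'E'
from h import *
s=snap('wrist','w1.png')
g=s['img'].max(2);m=(g<45).astype(np.uint8)
q=proj(s,[.4335,-.25,.19])[0];print(q)
n,l,st,ce=cv2.connectedComponentsWithStats(m)
for k in range(1,n):
    if st[k,4]>300: print(st[k],ce[k].round(1),onz(s,ce[k],.193).round(4),cv2.minAreaRect(np.argwhere(l==k)[:,::-1].astype(np.float32)))
E
```

```text
2.65 [ 0.4312 -0.2474  0.3213] [179.56   0.39 -71.27] [ -7.3   1.2 -12.7  -0.2 -76.7  26. ] F [ 0.1  1.6 -1.8] open 0.0869
to go tool mm [  4.1  -2.3 133.2]
[282.33730851 204.16413003]
[  0  16  38  33 801] [18.  32.4] [ 0.6781 -0.3171  0.193 ] ((17.399999618530273, 32.29999923706055), (43.323204040527344, 20.55480194091797), 18.434947967529297)
[ 12  52  21 135 682] [ 21.9 118.3] [ 0.6663 -0.2514  0.193 ] ((21.839580535888672, 119.15823364257812), (5.598878860473633, 135.0690460205078), 6.736011028289795)
[277 162  14  77 982] [283.7 199.9] [ 0.4338 -0.2548  0.193 ] ((283.75885009765625, 200.00460815429688), (12.801529884338379, 76.18428039550781), 1.023030161857605)
[    0   237   560   183 34568] [281.7 347.9] [ 0.386  -0.1067  0.193 ] ((279.8010559082031, 330.870849609375), (577.5765991210938, 141.98129272460938), 8.049060821533203)
[ 393  237  167   89 8758] [504.6 279.1] [ 0.2038 -0.2487  0.193 ] ((476.0, 281.0), (88.0, 166.0), 90.0)
[147 245 123  26 506] [197.5 261.6] [ 0.4916 -0.1725  0.193 ] ((207.99996948242188, 257.5), (121.99998474121094, 24.999996185302734), -0.0)
[331 245  61  26 454] [373.2 260.3] [ 0.335  -0.2264  0.193 ] ((360.5657653808594, 257.7090148925781), (24.9046630859375, 60.03253936767578), 87.79740142822266)
[166 299  27  29 520] [176.9 310.6] [ 0.4979 -0.115   0.193 ] ((179.0, 313.0), (28.0, 26.0), 90.0)
[377 299  27  27 506] [391.9 309.9] [ 0.2962 -0.183   0.193 ] ((390.0, 312.0), (26.0, 26.0), 90.0)
```

View pics/w1.png

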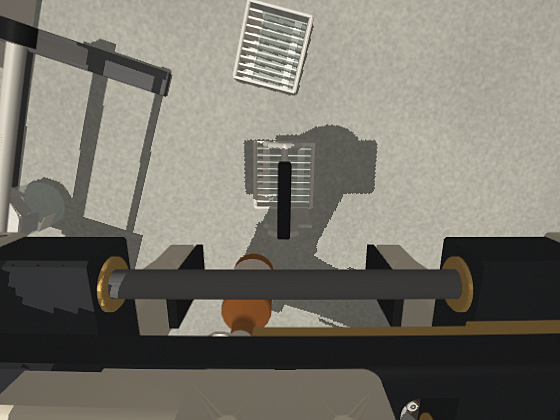

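```bash
python3 - <<'E'
from h import *
s=load('w1.png');g=s['img'].max(2)
m=(g<45)
c=[]
for r in range(170,235,4):
    x=np.where(m[r,270:298])[0]+270;c.append(((x.min()+x.max())/2,r,x.max()-x.min()+1))
c=np.array(c);p=np.polyfit(c[:,1],c[:,0],1);print(p,c[:,2])
P=[onz(s,(np.polyval(p,r),r),.193) for r in(165,200,239)];print(np.round(P,4))
d=P[2]-P[0];th=np.degrees(np.arctan2(-d[0],d[1]));print('rack yaw',th)
ctr=P[2]-.035*d/np.linalg.norm(d);print('centre',ctr)
o=ctrl.get_obs();T=Tw(o);print('go',T[:3,:3].T@(np.r_[ctr[:2],.180]-T[:3,3])*1000,o['orientation'],'yaw wanted',th-90)
E
```

```text
[-1.71568627e-02  2.87171569e+02] [13. 13. 13. 13. 13. 13. 13. 13. 13. 13. 12. 12. 12. 12. 13. 13. 13.]
[[ 0.4432 -0.2843  0.193 ]
 [ 0.4338 -0.2547  0.193 ]
 [ 0.4225 -0.2196  0.193 ]]
rack yaw 17.7266712717036
centre [ 0.43320472 -0.25293444  0.193     ]
go [  5.29477856   0.27853185 145.08785193] [179.69686171   0.18562426 -71.19653004] yaw wanted -72.2733287282964
```

The wrist view shows the grip bar at (284,200), nearly aligned with the tool, with its centre at (0.433, −0.253). This agrees with the scene and top views. Descending and gripping, with the grasp 5 mm above the bar's centre.

Emit:
jog_arm:
  motion:
    - {"offset":[5,0,40],"roll":0.019,"hand":87}
    - {"offset":[5,0,80],"roll":0.019,"hand":87}
    - {"offset":[5,0,110],"roll":0.019,"hand":87}
    - {"offset":[5,0,130],"roll":0.019,"hand":87}
    - {"offset":[5,0,145],"roll":0.019,"hand":87}
    - {"offset":[5,0,145],"roll":0.019,"hand":87}
    - {"offset":[5,0,145],"roll":0.019,"hand":87}
    - {"offset":[5,0,145],"roll":0.019,"hand":0}
    - {"offset":[5,0,145],"roll":0.019,"hand":0}
    - {"offset":[5,0,145],"roll":0.019,"hand":0}
    - {"offset":[5,0,145],"roll":0.019,"hand":0}
    - {"offset":[5,0,145],"roll":0.019,"hand":0}
    - {"offset":[5,0,145],"roll":0.019,"hand":0}
    - {"offset":[5,0,145],"roll":0.019,"hand":0}
    - {"offset":[5,0,145],"roll":0.019,"hand":0}
    - {"offset":[5,0,145],"roll":0.019,"hand":0}
    - {"offset":[5,0,145],"roll":0.019,"hand":0}

```text
clock: 4.12
tool_pos: [0.436, -0.253, 0.1825]
orientation: [180.0, 0.0, -72.2]
force: [-0.6, 0.6, 0.0]
opening: 0.0262
```

```bash
python3 go.py
```

```text
4.1167 [ 0.436  -0.253   0.1825] [179.99   0.   -72.24] [ -7.8   7.  -25.1   0.  -57.9  25.5] F [-0.6  0.6  0. ] open 0.0262
```

Emit:
jog_arm:
  motion:
    - {"offset":[0,3,3],"roll":0,"hand":20}
    - {"offset":[0,3,3],"roll":0,"hand":0}
    - {"offset":[0,3,3],"roll":0,"hand":0}
    - {"offset":[0,3,3],"roll":0,"hand":0}
    - {"offset":[0,3,3],"roll":0,"hand":0}
    - {"offset":[0,3,3],"roll":0,"hand":0}
    - {"offset":[0,3,3],"roll":0,"hand":0}
    - {"offset":[0,3,-20],"roll":0,"hand":0}
    - {"offset":[0,3,-50],"roll":0,"hand":0}
    - {"offset":[0,3,-80],"roll":0,"hand":0}
    - {"offset":[0,3,-80],"roll":0,"hand":0}
    - {"offset":[0,3,-80],"roll":0,"hand":0}

```text
clock: 5.12
tool_pos: [0.4341, -0.254, 0.2641]
orientation: [-179.8, -0.1, -72.2]
force: [-0.9, -0.0, -3.9]
opening: 0.012
```

```bash
python3 go.py
```

```text
5.1167 [ 0.4341 -0.254   0.2641] [-1.7981e+02 -9.0000e-02 -7.2240e+01] [ -7.9   3.  -18.3  -0.  -68.5  25.7] F [-0.9 -0.  -3.9] open 0.012
```

Emit:
jog_arm:
  motion:
    - {"offset":[-3,-20,-30],"roll":0,"hand":0}
    - {"offset":[-8,-50,-58],"roll":0.05,"hand":0}
    - {"offset":[-13,-85,-58],"roll":0.1,"hand":0}
    - {"offset":[-18,-122,-58],"roll":0.18,"hand":0}
    - {"offset":[-40,-140,-58],"roll":0.25,"hand":0}
    - {"offset":[-64,-158,-58],"roll":0.303,"hand":0}
    - {"offset":[-64,-158,-58],"roll":0.303,"hand":0}
    - {"offset":[-64,-158,-58],"roll":0.303,"hand":0}
    - {"offset":[-64,-158,-58],"roll":0.303,"hand":0}

```text
clock: 5.87
tool_pos: [0.5637, -0.1445, 0.3192]
orientation: [179.9, 0.0, -89.5]
force: [-1.3, -0.1, -3.7]
opening: 0.0119
```

```bash
python3 go.py .651 -.145 .322;  python3 - <<'E'
from h import *
w=snap('wrist','w2.png');a=snap('scene','s2.png');b=snap('top','t2.png')
def c(s,x,y,ww,h): return cv2.resize(s['img'][y:y+h,x:x+ww,::-1],(400,300),interpolation=cv2.INTER_CUBIC)
cv2.imwrite('pics/c3.png',np.vstack([np.hstack([c(w,0,0,560,420),c(w,0,60,280,210)]),np.hstack([c(a,160,190,160,120),c(b,260,100,160,120)])]))
E
```

```text
5.8667 [ 0.5637 -0.1445  0.3192] [179.86   0.   -89.53] [  4.9   9.5  -3.7  -0.  -76.9  -4.4] F [-1.3 -0.1 -3.7] open 0.0119
to go tool mm [  1.2 -87.3  -3. ]
```

View pics/c3.png

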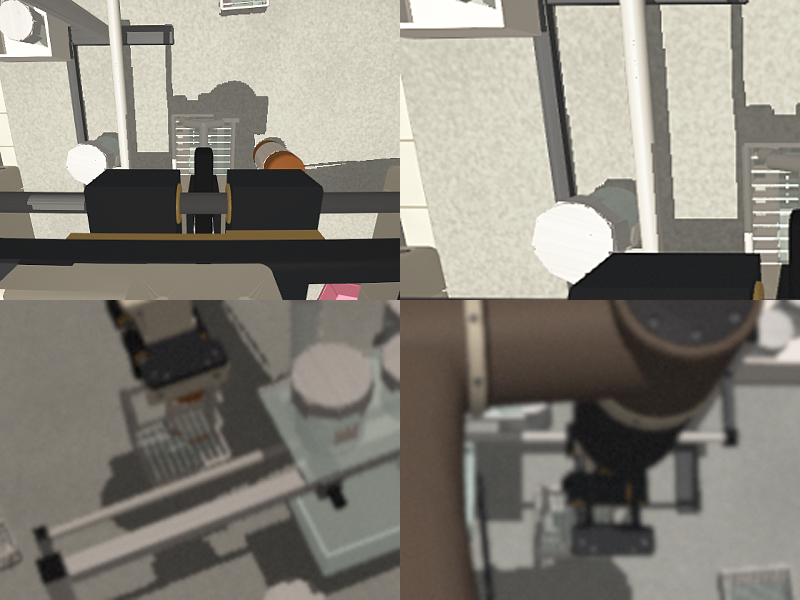

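The rack is held upright in front of the rail. The rail is visible in the wrist image as the bright bar at columns 155–175. Measuring its x and direction from there.

```bash
python3 - <<'E'
from h import *
s=load('w2.png');g=cv2.GaussianBlur(s['img'],(3,3),0).astype(int).sum(2)
for r in range(60,230,20): print(r,g[r,148:186:2].tolist())
E
```

```text
60 [347, 345, 356, 622, 703, 722, 740, 722, 673, 614, 525, 377, 206, 183, 178, 269, 342, 340, 339]
80 [613, 626, 630, 623, 662, 706, 726, 743, 712, 664, 599, 499, 347, 324, 330, 341, 335, 403, 668]
100 [609, 612, 605, 622, 634, 674, 711, 733, 745, 704, 654, 584, 468, 332, 327, 330, 327, 327, 330]
120 [621, 632, 630, 622, 629, 619, 682, 715, 736, 743, 696, 644, 565, 432, 316, 324, 327, 327, 324]
140 [619, 612, 623, 614, 624, 618, 613, 689, 718, 738, 738, 689, 633, 545, 397, 320, 330, 333, 337]
160 [629, 634, 632, 629, 634, 637, 627, 605, 696, 721, 739, 730, 683, 617, 444, 347, 321, 327, 325]
180 [630, 628, 628, 630, 634, 627, 626, 633, 626, 698, 722, 739, 721, 679, 533, 353, 334, 337, 340]
200 [385, 383, 382, 381, 377, 377, 378, 373, 366, 525, 709, 724, 737, 716, 673, 508, 347, 328, 327]
220 [424, 353, 339, 341, 342, 342, 356, 431, 417, 395, 549, 710, 724, 734, 711, 648, 394, 350, 332]
```

```bash
python3 - <<'E'
from h import *
s=load('w2.png')
P=np.array([onz(s,p,.225) for p in((161.2,60),(164.7,100),(168.3,140),(171.2,180),(172.3,200),(174,220))]);print(P.round(4))
p=np.polyfit(P[:,1],P[:,0],1);print('slope deg',-np.degrees(np.arctan(p[0])),'x at -.145',np.polyval(p,-.145))
for l,r,row in((161,176,140),(166,178.5,200)): print('diam',np.linalg.norm(onz(s,(l,row),.225)-onz(s,(r,row),.225)))
# bar in hand: yaw and x
g=s['img'].max(2)
for r in range(200,250,8):
    x=np.where(g[r,255:310]<45)[0]+255
    if len(x): print(r,x.min(),x.max(),onz(s,((x.min()+x.max())/2,r),.317).round(4))
E
python3 go.py
```

```text
[[ 0.6521 -0.2612  0.225 ]
 [ 0.6518 -0.2343  0.225 ]
 [ 0.6515 -0.2059  0.225 ]
 [ 0.6517 -0.1758  0.225 ]
 [ 0.6522 -0.16    0.225 ]
 [ 0.6522 -0.1437  0.225 ]]
slope deg -0.06399475567267023 x at -.145 0.6519684156757017
diam 0.011270100577128643
diam 0.009843494599319725
208 275 295 [ 0.5645 -0.1772  0.317 ]
216 273 297 [ 0.5644 -0.1732  0.317 ]
224 273 297 [ 0.5644 -0.1691  0.317 ]
232 273 297 [ 0.5644 -0.165   0.317 ]
240 273 297 [ 0.5643 -0.1607  0.317 ]
248 267 302 [ 0.5645 -0.1565  0.317 ]
6.0167 [ 0.5636 -0.1454  0.3202] [179.96  -0.   -89.64] [  4.8   9.4  -3.7  -0.  -76.9  -4.4] F [ 0.1  0.3 -2.6] open 0.0118
```

Emit:
jog_arm:
  motion:
    - {"offset":[0,-30,0],"roll":0,"hand":0}
    - {"offset":[0,-55,0],"roll":0,"hand":0}
    - {"offset":[0,-75,0],"roll":0,"hand":0}
    - {"offset":[0,-88,0],"roll":0,"hand":0}
    - {"offset":[0,-88,0],"roll":0,"hand":0}
    - {"offset":[0,-88,0],"roll":0,"hand":0}
    - {"offset":[0,-88,0],"roll":0,"hand":0}

```text
clock: 6.6
tool_pos: [0.6515, -0.1447, 0.3204]
orientation: [180.0, 0.0, -89.6]
force: [-0.6, 0.1, -2.1]
opening: 0.0116
```

```bash
python3 go.py .6515 -.145 .2765
```

```text
6.6 [ 0.6515 -0.1447  0.3204] [179.97   0.   -89.65] [  4.2  17.8   7.3  -0.  -79.6  -3.8] F [-0.6  0.1 -2.1] open 0.0116
to go tool mm [ 0.3 -0.1 43.9]
```

Emit:
jog_arm:
  motion:
    - {"offset":[0,0,10],"roll":0,"hand":0}
    - {"offset":[0,0,20],"roll":0,"hand":0}
    - {"offset":[0,0,30],"roll":0,"hand":0}
    - {"offset":[0,0,38],"roll":0,"hand":0}
    - {"offset":[0,0,44],"roll":0,"hand":0}
    - {"offset":[0,0,44],"roll":0,"hand":0}
    - {"offset":[0,0,44],"roll":0,"hand":0}
    - {"offset":[0,0,44],"roll":0,"hand":0}

```text
clock: 7.27
tool_pos: [0.6524, -0.1442, 0.277]
orientation: [-180.0, -0.0, -89.6]
force: [-0.8, 0.0, -2.7]
opening: 0.0117
```

```bash
python3 go.py .6515 -.145 .2665
```

```text
7.2667 [ 0.6524 -0.1442  0.277 ] [-1.7996e+02 -2.0000e-02 -8.9590e+01] [  4.2  18.7   3.1   0.  -74.4  -3.8] F [-0.8  0.  -2.7] open 0.0117
to go tool mm [ 0.8  0.9 10.5]
```

Emit:
jog_arm:
  motion:
    - {"offset":[0,0,2],"roll":0,"hand":0}
    - {"offset":[0,0,4],"roll":0,"hand":0}
    - {"offset":[0,0,6],"roll":0,"hand":0}
    - {"offset":[0,0,8],"roll":0,"hand":0}
    - {"offset":[0,0,10],"roll":0,"hand":0}
    - {"offset":[0,0,10],"roll":0,"hand":0}
    - {"offset":[0,0,10],"roll":0,"hand":0}

```text
clock: 7.85
tool_pos: [0.6518, -0.1444, 0.2674]
orientation: [-180.0, -0.0, -89.6]
force: [-3.9, 1.4, 3.8]
opening: 0.0115
```

```bash
python3 go.py .6515 -.145 .2665; python3 - <<'E'
from h import *
a=snap('scene','s3.png');w=snap('wrist','w3.png')
def c(s,x,y,ww,h): return cv2.resize(s['img'][y:y+h,x:x+ww,::-1],(400,300),interpolation=cv2.INTER_CUBIC)
cv2.imwrite('pics/c4.png',np.hstack([c(a,190,200,120,90),c(w,180,120,200,150)]))
E
```

```text
7.85 [ 0.6518 -0.1444  0.2674] [-1.80e+02 -3.00e-02 -8.96e+01] [  4.2  19.    2.2   0.  -73.3  -3.8] F [-3.9  1.4  3.8] open 0.0115
to go tool mm [0.6 0.3 0.9]
```

View pics/c4.png

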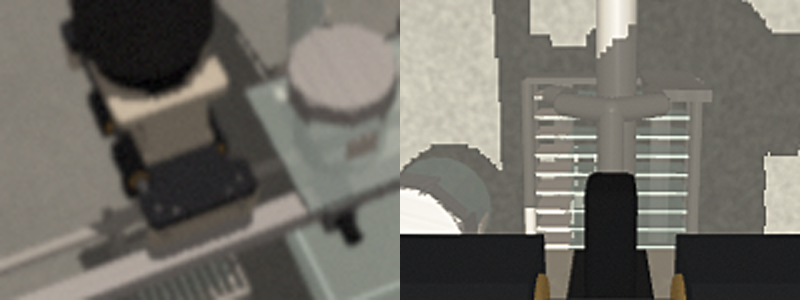

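The wrist crop shows the hook straddling the rail centrally. The force swung from −2.7 N to +3.8 N at TCP height 0.267, where "fully home" was predicted at 0.2665, so it is seated. Releasing with a modest opening, then straight up.

Emit:
jog_arm:
  motion:
    - {"offset":[0,0,0],"roll":0,"hand":20}
    - {"offset":[0,0,0],"roll":0,"hand":30}
    - {"offset":[0,0,0],"roll":0,"hand":45}
    - {"offset":[0,0,0],"roll":0,"hand":50}
    - {"offset":[0,0,0],"roll":0,"hand":50}
    - {"offset":[0,0,0],"roll":0,"hand":50}
    - {"offset":[0,0,-20],"roll":0,"hand":50}
    - {"offset":[0,0,-50],"roll":0,"hand":50}
    - {"offset":[0,0,-85],"roll":0,"hand":50}
    - {"offset":[0,0,-85],"roll":0,"hand":50}
    - {"offset":[0,0,-85],"roll":0,"hand":50}

```text
clock: 8.87
tool_pos: [0.6532, -0.1442, 0.3544]
orientation: [-179.7, -0.0, -89.6]
force: [0.2, -0.2, -1.2]
opening: 0.0503
```

```bash
python3 go.py .535 -.26 .352; python3 - <<'E'
from h import *
w=snap('wrist','w4.png');g=w['img'].max(2)
m=(g<45)
for r in range(150,246,6):
    x=np.where(m[r,240:330])[0]+240
    if 5<len(x)<60: print(r,x.min(),x.max(),len(x),onz(w,((x.min()+x.max())/2,r),.28).round(4))
E
```

```text
8.8667 [ 0.6532 -0.1442  0.3544] [-1.797e+02 -1.000e-02 -8.959e+01] [  4.2  17.2  10.8   0.  -83.3  -3.8] F [ 0.2 -0.2 -1.2] open 0.0503
to go tool mm [114.9 119.    1.8]
180 286 299 14 [ 0.6489 -0.1793  0.28  ]
186 285 302 18 [ 0.6482 -0.175   0.28  ]
192 285 302 18 [ 0.6481 -0.1707  0.28  ]
198 286 302 17 [ 0.6477 -0.1663  0.28  ]
204 285 301 17 [ 0.6483 -0.1619  0.28  ]
210 285 301 17 [ 0.6483 -0.1574  0.28  ]
216 285 301 17 [ 0.6482 -0.1529  0.28  ]
222 285 301 17 [ 0.6481 -0.1484  0.28  ]
228 285 301 17 [ 0.6481 -0.1438  0.28  ]
234 285 301 17 [ 0.648  -0.1391  0.28  ]
240 286 301 16 [ 0.6476 -0.1345  0.28  ]
```

The rack hangs free: bar centre at y≈−0.146 and x≈0.648, a slight natural lean. Now I back off to the −y, near side, then go down beside the rack and below rail height.

Emit:
jog_arm:
  motion:
    - {"offset":[20,35,0],"roll":0,"hand":30}
    - {"offset":[50,65,0],"roll":0,"hand":10}
    - {"offset":[80,95,0],"roll":0,"hand":10}
    - {"offset":[106,118,0],"roll":0,"hand":10}
    - {"offset":[106,118,0],"roll":0,"hand":10}
    - {"offset":[106,118,40],"roll":0,"hand":10}
    - {"offset":[106,118,80],"roll":0,"hand":10}
    - {"offset":[106,118,120],"roll":0,"hand":10}
    - {"offset":[106,118,160],"roll":0,"hand":10}
    - {"offset":[106,118,200],"roll":0,"hand":10}
    - {"offset":[106,118,240],"roll":0,"hand":10}
    - {"offset":[106,118,262],"roll":0,"hand":10}
    - {"offset":[106,118,268],"roll":0,"hand":10}
    - {"offset":[106,118,268],"roll":0,"hand":10}
    - {"offset":[106,118,268],"roll":0,"hand":10}

```text
clock: 10.17
tool_pos: [0.5354, -0.2511, 0.0842]
orientation: [-180.0, -0.0, -89.6]
force: [-0.1, -0.3, 0.9]
opening: 0.0101
```

```bash
python3 go.py .575 -.25 .085; python3 - <<'E'
from h import *
a=snap('scene','s5.png');w=snap('wrist','w5.png')
def c(s,x,y,ww,h): return cv2.resize(s['img'][y:y+h,x:x+ww,::-1],(400,300),interpolation=cv2.INTER_CUBIC)
cv2.imwrite('pics/c5.png',np.hstack([c(a,150,190,160,120),c(w,0,0,560,420)]))
E
```

```text
10.1667 [ 0.5354 -0.2511  0.0842] [-1.7999e+02 -3.0000e-02 -8.9570e+01] [ -6.2  20.9 -21.1   0.  -48.1   6.6] F [-0.1 -0.3  0.9] open 0.0101
to go tool mm [ -0.8 -39.6  -0.8]
```

View pics/c5.png

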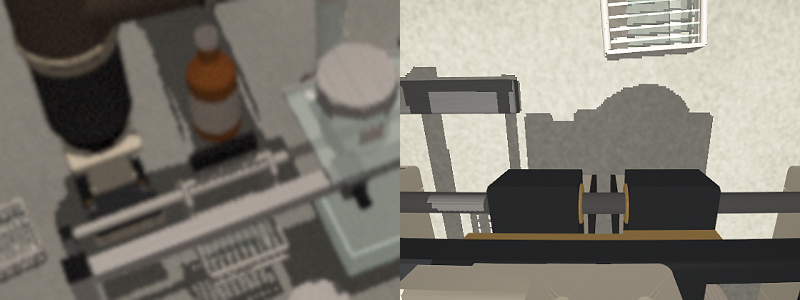

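The scene crop shows the rack hanging square with both hooks over the rail, and the gripper body below and left of it. Moving in behind the −y upright and starting the push.

Emit:
jog_arm:
  motion:
    - {"offset":[0,-10,0],"roll":0,"hand":10}
    - {"offset":[0,-20,0],"roll":0,"hand":10}
    - {"offset":[0,-30,0],"roll":0,"hand":10}
    - {"offset":[0,-30,0],"roll":0,"hand":10}
    - {"offset":[-4,-30,0],"roll":0,"hand":10}
    - {"offset":[-8,-30,0],"roll":0,"hand":10}
    - {"offset":[-12,-30,0],"roll":0,"hand":10}
    - {"offset":[-16,-30,0],"roll":0,"hand":10}
    - {"offset":[-20,-30,0],"roll":0,"hand":10}
    - {"offset":[-24,-30,0],"roll":0,"hand":10}
    - {"offset":[-28,-30,0],"roll":0,"hand":10}
    - {"offset":[-32,-30,0],"roll":0,"hand":10}
    - {"offset":[-36,-30,0],"roll":0,"hand":10}
    - {"offset":[-40,-30,0],"roll":0,"hand":10}
    - {"offset":[-44,-30,0],"roll":0,"hand":10}
    - {"offset":[-48,-30,0],"roll":0,"hand":10}
    - {"offset":[-52,-30,0],"roll":0,"hand":10}
    - {"offset":[-56,-30,0],"roll":0,"hand":10}
    - {"offset":[-60,-30,0],"roll":0,"hand":10}

```text
clock: 11.85
tool_pos: [0.5644, -0.1903, 0.0836]
orientation: [180.0, -0.0, -89.6]
force: [0.3, -3.1, -0.7]
opening: 0.0098
```

```bash
python3 go.py .565 -.035 .085; python3 - <<'E'
from h import *
a=snap('scene','s6.png');b=snap('top','t6.png')
def c(s,x,y,ww,h): return cv2.resize(s['img'][y:y+h,x:x+ww,::-1],(400,300),interpolation=cv2.INTER_CUBIC)
cv2.imwrite('pics/c6.png',np.hstack([c(a,170,200,160,120),c(b,220,100,160,120)]))
E
```

```text
11.85 [ 0.5644 -0.1903  0.0836] [180.    -0.   -89.59] [  0.2  21.3 -20.5   0.  -48.2   0.3] F [ 0.3 -3.1 -0.7] open 0.0098
to go tool mm [-155.3   -1.7   -1.4]
```

View pics/c6.png

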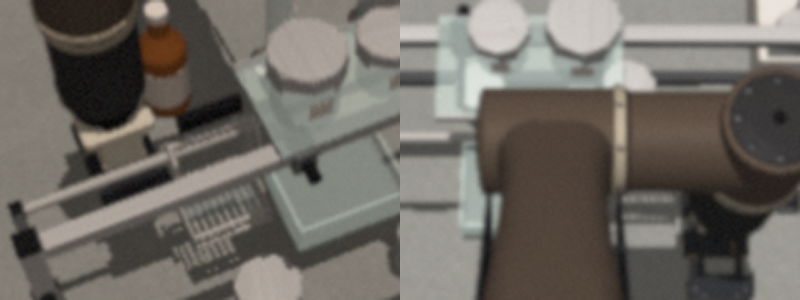

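The push works at about 3 N with the rack on the rail. The top view shows an upper arm link reaching over towards the shelf, so I'm checking its height before going on.

```bash
python3 - <<'E'
from h import *
b=load('t6.png');a=load('s6.png')
for z in(.35,.4,.5,.6,.7,.8): print(z,[onz(b,p,z)[:2].round(3).tolist() for p in((372,146),(253,137),(253,175),(310,137))],onz(a,(205,203),z)[:2].round(3))
E
```

```text
0.35 [[0.63, -0.228], [0.652, 0.078], [0.55, 0.076], [0.653, -0.069]] [ 0.533 -0.184]
0.4 [[0.611, -0.216], [0.632, 0.074], [0.535, 0.071], [0.632, -0.065]] [ 0.576 -0.191]
0.5 [[0.572, -0.193], [0.591, 0.065], [0.505, 0.063], [0.592, -0.059]] [ 0.662 -0.205]
0.6 [[0.534, -0.17], [0.551, 0.056], [0.475, 0.055], [0.551, -0.052]] [ 0.748 -0.219]
0.7 [[0.496, -0.146], [0.51, 0.048], [0.445, 0.046], [0.511, -0.045]] [ 0.835 -0.233]
0.8 [[0.458, -0.123], [0.469, 0.039], [0.415, 0.038], [0.47, -0.039]] [ 0.921 -0.248]
```

View pics/s6.png

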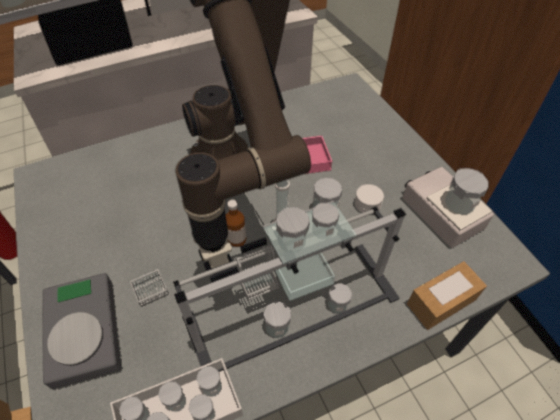

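This view shows the wrist top at z≈0.5. The side link is at x≤0.61, which is on the robot's side of the shelf edge (0.638) and clear of the beakers. Continuing the push.

Emit:
jog_arm:
  motion:
    - {"offset":[-6,0,0],"roll":0,"hand":10}
    - {"offset":[-12,0,0],"roll":0,"hand":10}
    - {"offset":[-18,0,0],"roll":0,"hand":10}
    - {"offset":[-24,0,0],"roll":0,"hand":10}
    - {"offset":[-30,0,0],"roll":0,"hand":10}
    - {"offset":[-36,0,0],"roll":0,"hand":10}
    - {"offset":[-42,0,0],"roll":0,"hand":10}
    - {"offset":[-48,0,0],"roll":0,"hand":10}
    - {"offset":[-54,0,0],"roll":0,"hand":10}
    - {"offset":[-60,0,0],"roll":0,"hand":10}
    - {"offset":[-66,0,0],"roll":0,"hand":10}
    - {"offset":[-72,0,0],"roll":0,"hand":10}
    - {"offset":[-78,0,0],"roll":0,"hand":10}
    - {"offset":[-84,0,0],"roll":0,"hand":10}
    - {"offset":[-90,0,0],"roll":0,"hand":10}
    - {"offset":[-96,0,0],"roll":0,"hand":10}
    - {"offset":[-102,0,0],"roll":0,"hand":10}
    - {"offset":[-108,0,0],"roll":0,"hand":10}
    - {"offset":[-114,0,0],"roll":0,"hand":10}
    - {"offset":[-118,0,0],"roll":0,"hand":10}

```text
clock: 13.62
tool_pos: [0.5637, -0.072, 0.0836]
orientation: [-180.0, 0.0, -89.6]
force: [-0.2, -2.7, -0.4]
opening: 0.0102
```

```bash
python3 go.py .565 -.035 .085; python3 - <<'E'
from h import *
a=snap('scene','s7.png')
cv2.imwrite('pics/c7.png',cv2.resize(a['img'][190:310,200:360,::-1],(800,600),interpolation=cv2.INTER_CUBIC))
E
```

```text
13.6167 [ 0.5637 -0.072   0.0836] [-180.      0.    -89.59] [ 12.4  19.1 -24.1  -0.  -46.9 -12. ] F [-0.2 -2.7 -0.4] open 0.0102
to go tool mm [-37.   -1.6  -1.4]
```

View pics/c7.png

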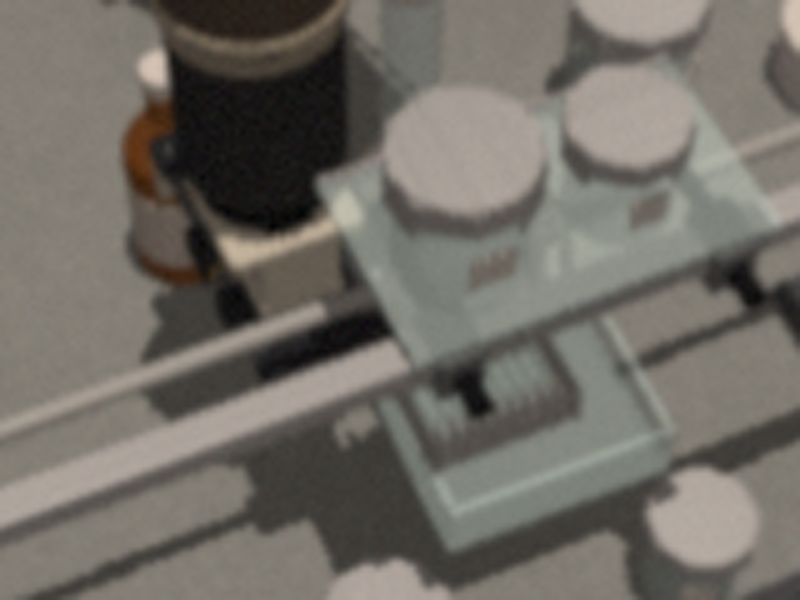

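The rack is now over the dish's near half and still hanging. Basket bottom corners are at crop (435,465) and (578,405), and dish rim corners at (455,515) and (668,430). Computing the remaining distance.

```bash
python3 - <<'E'
from h import *
a=load('s7.png');f=lambda X,Y:(199.9+X/5,189.9+Y/5)
for p in((435,465),(578,405)): print('basket',onz(a,f(*p),.087).round(4))
for p in((455,515),(668,430)): print('dish rim',onz(a,f(*p),.05).round(4))
b=load('t1.png')
# dish edges in top t1: row profile
g=b['img'].astype(int).sum(2)
for r in(170,180,185): print(r,g[r,238:252].tolist(),g[r,284:298].tolist())
E
```

```text
basket [ 0.6904 -0.0243  0.087 ]
basket [0.6883 0.0692 0.087 ]
dish rim [ 0.7067 -0.0182  0.05  ]
dish rim [0.7074 0.1233 0.05  ]
170 [380, 379, 382, 386, 395, 422, 461, 465, 439, 419, 423, 425, 426, 428] [421, 420, 426, 453, 443, 350, 241, 194, 182, 179, 183, 183, 183, 182]
180 [315, 319, 328, 324, 330, 368, 413, 419, 417, 419, 423, 433, 429, 434] [426, 427, 446, 476, 457, 346, 239, 191, 181, 187, 185, 182, 184, 185]
185 [355, 369, 378, 386, 403, 439, 468, 444, 427, 427, 435, 430, 430, 430] [428, 432, 448, 469, 428, 323, 229, 195, 192, 195, 188, 185, 187, 192]
```

Emit:
jog_arm:
  motion:
    - {"offset":[-4,0,0],"roll":0,"hand":10}
    - {"offset":[-8,0,0],"roll":0,"hand":10}
    - {"offset":[-12,0,0],"roll":0,"hand":10}
    - {"offset":[-16,0,0],"roll":0,"hand":10}
    - {"offset":[-20,0,0],"roll":0,"hand":10}
    - {"offset":[-24,0,0],"roll":0,"hand":10}
    - {"offset":[-27,0,0],"roll":0,"hand":10}
    - {"offset":[-29,0,0],"roll":0,"hand":10}
    - {"offset":[-31,0,0],"roll":0,"hand":10}
    - {"offset":[-32,0,0],"roll":0,"hand":10}
    - {"offset":[-32,0,0],"roll":0,"hand":10}

```text
clock: 14.58
tool_pos: [0.5635, -0.0404, 0.0836]
orientation: [-180.0, 0.0, -89.6]
force: [-0.2, 0.0, -0.4]
opening: 0.0103
```

```bash
python3 go.py; python3 - <<'E'
from h import *
b=load('t1.png')
print('dish top L/R outer',onz(b,(242.8,180),.05).round(4),onz(b,(289,180),.05).round(4))
a=snap('scene','s8.png');b=snap('top','t8.png')
f=lambda X,Y:(199.9+X/5,189.9+Y/5)
# profiles along the +x bottom edge lines: rack (x=.693,z=.090) and dish rim (x=.699,z=.05)
g=a['img'].astype(int).sum(2).astype(np.float32)
def prof(x,z,ys):
    q=proj(a,np.array([[x,y,z] for y in ys])).astype(np.float32)
    return cv2.remap(g,q[:,0].reshape(1,-1),q[:,1].reshape(1,-1),cv2.INTER_LINEAR)[0].astype(int)
ys=np.arange(-.04,.16,.004)
print(ys.round(3).tolist())
for x,z in((.690,.090),(.690,.100),(.690,.115),(.705,.05),(.70,.04),(.70,.025)):print(x,z,prof(x,z,ys).tolist())
cv2.imwrite('pics/c8.png',cv2.resize(a['img'][190:310,220:380,::-1],(800,600),interpolation=cv2.INTER_CUBIC))
E
```

```text
14.5833 [ 0.5635 -0.0404  0.0836] [-1.7999e+02  1.0000e-02 -8.9580e+01] [ 15.7  18.8 -24.5  -0.  -46.7 -15.3] F [-0.2  0.  -0.4] open 0.0103
dish top L/R outer [0.6226 0.1339 0.05  ] [ 0.6234 -0.0187  0.05  ]
[-0.04, -0.036, -0.032, -0.028, -0.024, -0.02, -0.016, -0.012, -0.008, -0.004, -0.0, 0.004, 0.008, 0.012, 0.016, 0.02, 0.024, 0.028, 0.032, 0.036, 0.04, 0.044, 0.048, 0.052, 0.056, 0.06, 0.064, 0.068, 0.072, 0.076, 0.08, 0.084, 0.088, 0.092, 0.096, 0.1, 0.104, 0.108, 0.112, 0.116, 0.12, 0.124, 0.128, 0.132, 0.136, 0.14, 0.144, 0.148, 0.152, 0.156]
0.69 0.09 [299, 349, 388, 447, 420, 393, 391, 389, 395, 387, 350, 250, 224, 240, 249, 243, 248, 238, 251, 244, 246, 240, 246, 245, 241, 231, 241, 247, 243, 238, 249, 238, 246, 236, 239, 272, 320, 396, 427, 384, 370, 375, 376, 376, 378, 376, 381, 373, 374, 369]
0.69 0.1 [333, 362, 427, 437, 397, 400, 395, 388, 391, 365, 269, 207, 219, 235, 240, 249, 242, 236, 239, 239, 240, 237, 242, 238, 236, 234, 236, 243, 236, 234, 239, 238, 228, 215, 239, 286, 372, 407, 343, 329, 322, 319, 339, 346, 365, 351, 356, 353, 354, 342]
0.69 0.115 [359, 422
[... 324 characters left out ...]
455, 447, 452, 450, 454, 452, 452, 454, 451, 459, 453, 456, 454, 456, 456, 462, 457, 460, 453, 461, 451, 460, 448, 439, 406, 385, 389, 409, 395, 375, 372, 373, 381, 375, 372, 367]
0.7 0.04 [172, 179, 225, 324, 353, 371, 427, 439, 439, 445, 444, 449, 442, 453, 450, 461, 447, 461, 451, 460, 451, 459, 454, 456, 456, 457, 456, 457, 455, 458, 460, 457, 457, 455, 457, 451, 460, 447, 439, 403, 386, 389, 410, 394, 375, 372, 373, 381, 375, 372]
0.7 0.025 [178, 173, 179, 235, 328, 357, 368, 377, 378, 376, 378, 377, 376, 380, 380, 378, 381, 379, 380, 381, 379, 382, 380, 381, 384, 384, 379, 383, 386, 388, 386, 389, 389, 386, 389, 383, 388, 382, 391, 375, 360, 337, 342, 353, 366, 371, 369, 371, 372, 368]
```

View pics/c8.png

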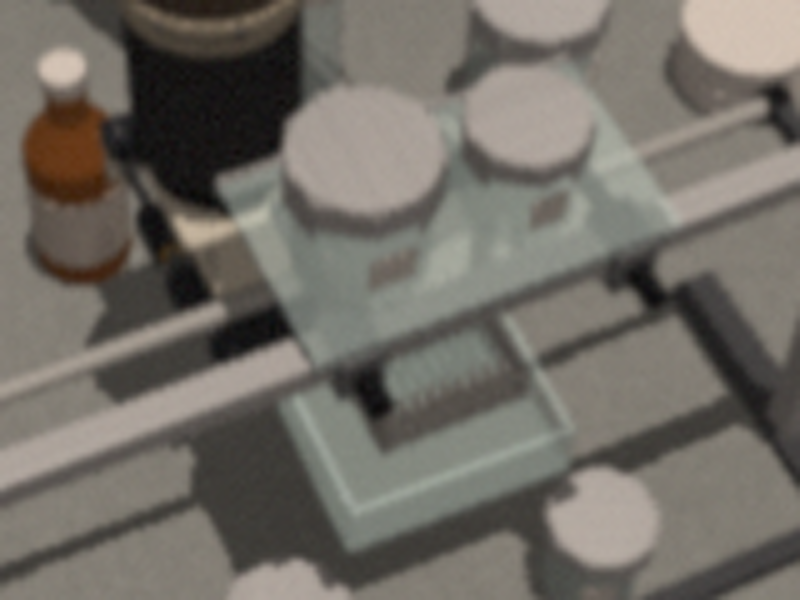

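The last viewed picture shows the rack under the shelf, over the dish, with the basket's front bottom corners at crop (383,452) and (527,392). The profile gives a rack centre of y≈0.053. The dish centre is y≈0.053 in the scene view and 0.055±0.003 in the top view. I'm backing out the way I came before rising, so the body doesn't hit the rail or bottle.

Emit:
jog_arm:
  motion:
    - {"offset":[5,0,0],"roll":0,"hand":10}
    - {"offset":[20,0,0],"roll":0,"hand":10}
    - {"offset":[45,0,0],"roll":0,"hand":10}
    - {"offset":[75,0,0],"roll":0,"hand":10}
    - {"offset":[105,0,0],"roll":0,"hand":10}
    - {"offset":[135,0,0],"roll":0,"hand":10}
    - {"offset":[155,0,0],"roll":0,"hand":10}
    - {"offset":[165,0,0],"roll":0,"hand":10}
    - {"offset":[165,0,0],"roll":0,"hand":10}
    - {"offset":[165,30,0],"roll":0,"hand":10}
    - {"offset":[165,50,0],"roll":0,"hand":10}
    - {"offset":[165,50,0],"roll":0,"hand":10}
    - {"offset":[165,50,-40],"roll":0,"hand":10}
    - {"offset":[165,50,-80],"roll":0,"hand":10}
    - {"offset":[165,50,-120],"roll":0,"hand":10}
    - {"offset":[165,50,-160],"roll":0,"hand":10}
    - {"offset":[165,50,-200],"roll":0,"hand":10}
    - {"offset":[165,50,-240],"roll":0,"hand":10}
    - {"offset":[165,50,-280],"roll":0,"hand":10}
    - {"offset":[165,50,-320],"roll":0,"hand":10}

```text
clock: 16.35
tool_pos: [0.5142, -0.2051, 0.4061]
orientation: [-179.9, 0.0, -89.5]
force: [1.9, 0.3, -0.4]
opening: 0.0102
```

```bash
python3 go.py .47 .17 .45
```

```text
16.35 [ 0.5142 -0.2051  0.4061] [-1.7994e+02  1.0000e-02 -8.9540e+01] [ -1.5   5.3   2.3  -0.  -86.9   1.9] F [ 1.9  0.3 -0.4] open 0.0102
to go tool mm [-375.5   41.1  -43.9]
```

Emit:
jog_arm:
  motion:
    - {"offset":[-30,20,-44],"roll":0,"hand":10}
    - {"offset":[-65,41,-44],"roll":0,"hand":10}
    - {"offset":[-100,41,-44],"roll":0,"hand":10}
    - {"offset":[-135,41,-44],"roll":0,"hand":10}
    - {"offset":[-170,41,-44],"roll":0,"hand":10}
    - {"offset":[-205,41,-44],"roll":0,"hand":10}
    - {"offset":[-240,41,-44],"roll":0,"hand":10}
    - {"offset":[-275,41,-44],"roll":0,"hand":10}
    - {"offset":[-310,41,-44],"roll":0,"hand":10}
    - {"offset":[-345,41,-44],"roll":0,"hand":10}
    - {"offset":[-375,41,-44],"roll":0,"hand":10}
    - {"offset":[-375,41,-44],"roll":0,"hand":10}
    - {"offset":[-375,41,-44],"roll":0,"hand":10}
    - {"offset":[-375,41,-44],"roll":0,"hand":10}
    - {"offset":[-375,41,-44],"roll":0,"hand":10}

```text
clock: 17.6
tool_pos: [0.4707, 0.1682, 0.4478]
orientation: [-180.0, 0.0, -89.6]
force: [0.2, -0.5, 0.9]
opening: 0.01
```

```bash
python3 go.py; python3 - <<'E'
from h import *
w=snap('wrist','w9.png');a=snap('scene','s9.png')
g=w['img'].astype(int).sum(2).astype(np.float32)
def prof(s,g,x,z,ys):
    q=proj(s,np.array([[x,y,z] for y in ys])).astype(np.float32)
    return cv2.remap(g,q[:,0].reshape(1,-1),q[:,1].reshape(1,-1),cv2.INTER_LINEAR,borderValue=-1)[0].astype(int)
ys=np.arange(-.05,.16,.003)
print(proj(w,[[.58,-.022,.05],[.58,.128,.05],[.61,.004,.121],[.61,.102,.121]]).round(0).tolist())
print(' '.join('%d'%(y*1000) for y in ys))
for x,z in((.583,.05),(.590,.05),(.595,.05),(.611,.119),(.614,.119),(.619,.119)):print(x,z,' '.join(map(str,prof(w,g,x,z,ys))))
E
```

```text
17.6 [0.4707 0.1682 0.4478] [-1.7998e+02  1.0000e-02 -8.9600e+01] [ 42.2  -0.2   1.6   0.  -91.8 -41.8] F [ 0.2 -0.5  0.9] open 0.01
[[217.0, 50.0], [221.0, 146.0], [185.0, 58.0], [190.0, 131.0]]
-50 -47 -44 -40 -37 -34 -31 -28 -25 -22 -19 -16 -13 -10 -7 -4 -1 1 4 7 10 13 16 19 22 25 28 31 34 37 40 43 46 49 52 55 58 61 64 67 70 73 76 79 82 85 88 91 94 97 100 103 106 109 112 115 118 121 124 127 130 133 136 139 142 145 148 151 154 157
0.583 0.05 578 572 549 588 574 551 562 566 580 555 553 530 405 404 514 535 535 539 543 543 546 549 554 556 559 558 556 557 555 555 556 557 560 564 567 565 568 572 571 571 571 572 572 572 572 570 571 570 573 573 572 575 573 574 574 573 574 576 578 572 601 593 586 589 603 584 564 567 577 579
0.59 0.05 540 556 579 580 576 547 586 570 569 551 555 631 523 596 664 694 690 689 681 682 693 693 689 702 712 720 729 734 740 732 725 728 723 724 727 725 729 735 740 742 743 743 741 739 738 742 742 741 742 743 744 748 746 746 745 744 743 742 712 705 627 572 585 580 607 596 575 564 556 582
0.595 0.05 561 558 582 567 548 586 550 530 555 569 554 721 577 487 601 636 643 641
[... 384 characters left out ...]
 356 363 358 337 322 331 321 555 649 649 648 648 648 650 654 630 703 721 575 582 597 599 577 568 583 581 571 586 559
0.614 0.119 273 290 298 283 284 293 300 297 291 284 282 288 280 286 277 407 611 334 418 369 411 458 459 441 401 402 429 475 469 467 440 430 461 485 494 484 474 469 490 503 506 504 494 490 506 515 466 312 560 653 644 646 649 647 646 649 624 706 727 566 582 588 593 583 589 575 570 570 586 565
0.619 0.119 281 283 292 291 294 283 288 287 284 285 296 284 273 280 279 451 595 706 615 552 570 554 615 683 576 513 406 324 327 378 335 406 372 384 390 396 390 411 500 391 429 427 475 446 492 484 427 381 520 628 648 653 641 643 647 645 623 709 717 566 574 568 574 581 602 594 582 577 584 591
```

The wrist view, from near and direct, gives the dish at −0.0175 to 0.1305 (centre 0.0565, width 148 as it should be). The basket is at −0.0045 to 0.0935 (centre ≈0.0445, width 98 as it should be). That disagrees with the scene estimate, so I'm checking with the top camera, now unobstructed, and by reprojecting into the scene view.

```bash
python3 - <<'E'
from h import *
b=snap('top','t9.png');a=load('s9.png');w=load('w9.png')
def prof(s,x,z,ys):
    g=s['img'].astype(int).sum(2).astype(np.float32)
    q=proj(s,np.array([[x,y,z] for y in ys])).astype(np.float32)
    return cv2.remap(g,q[:,0].reshape(1,-1),q[:,1].reshape(1,-1),cv2.INTER_LINEAR,borderValue=-1)[0].astype(int)
ys=np.arange(-.05,.16,.003)
print(' '.join('%d'%(round(y*1000)) for y in ys))
for x,z in((.585,.05),(.592,.05),(.614,.119),(.620,.119),(.628,.119)):print('top',x,z,' '.join(map(str,prof(b,x,z,ys))))
print('grip bar top cam z=.28 px',proj(b,[.65,.05,.28]))
f=lambda X,Y:(219.9+X/5,189.9+Y/5)
print('scene rim seen',f(357,512),f(568,432),'base',f(350,550),f(570,465),'pred rim',proj(a,[[.699,-.018,.05],[.699,.131,.05]]).round(1).tolist(),'pred base',proj(a,[[.699,-.018,0],[.699,.131,0]]).round(1).tolist())
print('scene basket seen',f(383,452),f(527,392),'pred y=.045',proj(a,[[.694,-.004,.087],[.694,.094,.087]]).round(1).tolist(),'pred y=.053',proj(a,[[.694,.004,.087],[.694,.102,.087]]).round(1).tolist())
for x,z in((.695,.121),(.690,.09)):print('scene',x,z,' '.join(map(str,prof(a,x,z,ys))))
g=w['img'];cv2.imwrite('pics/c9.png',cv2.resize(g[20:180,120:280,::-1],(640,640)))
E
```

```text
-50 -47 -44 -41 -38 -35 -32 -29 -26 -23 -20 -17 -14 -11 -8 -5 -2 1 4 7 10 13 16 19 22 25 28 31 34 37 40 43 46 49 52 55 58 61 64 67 70 73 76 79 82 85 88 91 94 97 100 103 106 109 112 115 118 121 124 127 130 133 136 139 142 145 148 151 154 157
top 0.585 0.05 466 466 464 459 462 464 460 460 463 456 445 448 476 514 542 556 557 559 555 559 553 550 550 551 552 547 539 535 529 525 525 522 522 519 517 513 509 508 510 507 506 508 506 507 504 503 501 501 502 499 501 497 497 499 503 500 498 493 489 488 488 485 477 473 471 472 465 465 464 467
top 0.592 0.05 437 437 433 431 433 440 449 451 453 452 460 488 528 558 565 569 571 568 569 570 568 566 567 568 567 568 575 572 572 572 568 571 570 569 565 560 560 563 566 571 574 573 572 572 569 564 561 565 574 579 584 585 582 586 591 591 587 577 564 554 542 519 487 472 473 471 467 469 470 469
top 0.614 0.119 235 235 232 230 229 227 224 225 233 261 345 469 561 567 537 519 512 492 451 434 429 427 426 427 427 429 431 429 428 430 430 428 431 434 433 433 436 434 433 433 436 432 437 436 433 430 403 380 405 465 505 522 524 521 519 523 541 556 538 499 480 477 474 4
[... 870 characters left out ...]
) (325.3, 268.3) pred y=.045 [[293.8, 281.4], [323.9, 269.4]] pred y=.053 [[296.3, 280.4], [326.3, 268.5]]
scene 0.695 0.121 216 283 326 348 393 425 399 376 373 375 373 373 375 364 315 227 188 192 207 229 240 235 228 236 237 231 230 227 227 235 232 226 231 231 226 233 230 232 242 237 231 228 230 227 221 213 210 216 253 310 321 256 201 193 191 187 193 195 204 225 220 208 220 217 226 231 218 221 220 226
scene 0.69 0.09 168 174 201 258 311 334 365 413 416 389 378 374 376 374 372 368 359 310 238 214 213 222 226 225 228 225 217 229 224 222 224 221 224 227 226 225 221 220 227 229 230 228 226 229 233 229 226 220 215 230 257 289 333 393 404 377 357 353 354 354 354 351 354 359 360 356 353 351 348 344
```

The cameras agree on relative offset: the rack is short of the dish centre by about 8 mm (top 8, scene 6, contact geometry 9, wrist 12). Dish centre is ≈0.0575. I'll go back the same way and push on until the tool reaches y≈−0.031, ending slowly.

Emit:
jog_arm:
  motion:
    - {"offset":[35,0,0],"roll":0,"hand":10}
    - {"offset":[70,0,0],"roll":0,"hand":10}
    - {"offset":[105,0,0],"roll":0,"hand":10}
    - {"offset":[140,0,0],"roll":0,"hand":10}
    - {"offset":[175,0,0],"roll":0,"hand":10}
    - {"offset":[210,0,0],"roll":0,"hand":10}
    - {"offset":[245,0,0],"roll":0,"hand":10}
    - {"offset":[280,0,0],"roll":0,"hand":10}
    - {"offset":[315,-20,0],"roll":0,"hand":10}
    - {"offset":[350,-43,0],"roll":0,"hand":10}
    - {"offset":[374,-43,0],"roll":0,"hand":10}
    - {"offset":[374,-43,30],"roll":0,"hand":10}
    - {"offset":[374,-43,70],"roll":0,"hand":10}
    - {"offset":[374,-43,110],"roll":0,"hand":10}
    - {"offset":[374,-43,150],"roll":0,"hand":10}
    - {"offset":[374,-43,190],"roll":0,"hand":10}
    - {"offset":[374,-43,230],"roll":0,"hand":10}
    - {"offset":[374,-43,230],"roll":0,"hand":10}

```text
clock: 19.25
tool_pos: [0.5116, -0.2047, 0.21]
orientation: [179.3, 0.2, -89.8]
force: [-1.6, 1.2, -2.3]
opening: 0.0101
```

```bash
python3 go.py .514 -.205 .084
```

```text
19.25 [ 0.5116 -0.2047  0.21  ] [179.32   0.18 -89.75] [ -1.5  10.5 -16.8  -0.2 -63.4   1.9] F [-1.6  1.2 -2.3] open 0.0101
to go tool mm [  0.7  -3.9 125.9]
```

Emit:
jog_arm:
  motion:
    - {"offset":[0,0,35],"roll":0,"hand":10}
    - {"offset":[0,0,70],"roll":0,"hand":10}
    - {"offset":[0,0,105],"roll":0,"hand":10}
    - {"offset":[0,0,133],"roll":0,"hand":10}
    - {"offset":[0,0,133],"roll":0,"hand":10}
    - {"offset":[0,0,133],"roll":0,"hand":10}
    - {"offset":[0,-25,133],"roll":0,"hand":10}
    - {"offset":[0,-50,133],"roll":0,"hand":10}
    - {"offset":[0,-50,133],"roll":0,"hand":10}
    - {"offset":[0,-50,133],"roll":0,"hand":10}
    - {"offset":[-25,-50,133],"roll":0,"hand":10}
    - {"offset":[-55,-50,133],"roll":0,"hand":10}
    - {"offset":[-85,-50,133],"roll":0,"hand":10}
    - {"offset":[-115,-50,133],"roll":0,"hand":10}
    - {"offset":[-135,-50,133],"roll":0,"hand":10}
    - {"offset":[-145,-50,133],"roll":0,"hand":10}
    - {"offset":[-150,-50,133],"roll":0,"hand":10}
    - {"offset":[-150,-50,133],"roll":0,"hand":10}
    - {"offset":[-150,-50,133],"roll":0,"hand":10}

```text
clock: 20.83
tool_pos: [0.5657, -0.0552, 0.0854]
orientation: [-179.9, 0.0, -89.6]
force: [0.8, -0.4, 0.0]
opening: 0.0098
```

```bash
python3 go.py .5635 -.031 .084
```

```text
20.8333 [ 0.5657 -0.0552  0.0854] [-1.7995e+02  1.0000e-02 -8.9600e+01] [ 14.2  18.9 -24.    0.  -47.1 -13.8] F [ 0.8 -0.4  0. ] open 0.0098
to go tool mm [-24.2   2.    1.4]
```

Emit:
jog_arm:
  motion:
    - {"offset":[-3,0,0],"roll":0,"hand":10}
    - {"offset":[-6,0,0],"roll":0,"hand":10}
    - {"offset":[-9,0,0],"roll":0,"hand":10}
    - {"offset":[-11,0,0],"roll":0,"hand":10}
    - {"offset":[-13,0,0],"roll":0,"hand":10}
    - {"offset":[-15,0,0],"roll":0,"hand":10}
    - {"offset":[-17,0,0],"roll":0,"hand":10}
    - {"offset":[-19,0,0],"roll":0,"hand":10}
    - {"offset":[-20.5,0,0],"roll":0,"hand":10}
    - {"offset":[-22,0,0],"roll":0,"hand":10}
    - {"offset":[-23,0,0],"roll":0,"hand":10}
    - {"offset":[-24,0,0],"roll":0,"hand":10}
    - {"offset":[-24,0,0],"roll":0,"hand":10}

```text
clock: 21.92
tool_pos: [0.5653, -0.0305, 0.0846]
orientation: [-180.0, 0.0, -89.6]
force: [0.3, -1.0, 0.3]
opening: 0.0102
```

```bash
python3 go.py .5635 -.031 .084; python3 - <<'E'
from h import *
a=snap('scene','s10.png')
def prof(s,x,z,ys):
    g=s['img'].astype(int).sum(2).astype(np.float32)
    q=proj(s,np.array([[x,y,z] for y in ys])).astype(np.float32)
    return cv2.remap(g,q[:,0].reshape(1,-1),q[:,1].reshape(1,-1),cv2.INTER_LINEAR)[0]
ys=np.arange(-.03,.14,.0005)
for x,z in((.69,.09),(.69,.1)):
    p0=prof(load('s9.png'),x,z,ys);p1=prof(a,x,z,ys)
    best=min(range(-10,60),key=lambda k:np.mean((p0[20:260]-p1[20+k:260+k])**2) if 20+k>=0 else 1e9)
    print('shift mm',best*.5)
    for p in(p0,p1):
        i=np.where(p<300)[0];i=i[(ys[i]>-.02)&(ys[i]<.12)];print(ys[i[0]],ys[i[-1]])
E
```

```text
21.9167 [ 0.5653 -0.0305  0.0846] [-1.800e+02  1.000e-02 -8.958e+01] [ 16.7  18.8 -24.3  -0.  -46.9 -16.3] F [ 0.3 -1.   0.3] open 0.0102
to go tool mm [0.5 1.9 0.6]
shift mm 9.5
0.001500000000000029 0.10350000000000012
0.012000000000000038 0.10800000000000012
shift mm 9.5
-0.0014999999999999736 0.10150000000000012
0.008500000000000035 0.11000000000000013
```

The rack shifted about 9 mm. Backing out the same way for a final check with the arm clear.

Emit:
jog_arm:
  motion:
    - {"offset":[5,0,0],"roll":0,"hand":10}
    - {"offset":[20,0,0],"roll":0,"hand":10}
    - {"offset":[45,0,0],"roll":0,"hand":10}
    - {"offset":[75,0,0],"roll":0,"hand":10}
    - {"offset":[105,0,0],"roll":0,"hand":10}
    - {"offset":[135,0,0],"roll":0,"hand":10}
    - {"offset":[160,0,0],"roll":0,"hand":10}
    - {"offset":[175,0,0],"roll":0,"hand":10}
    - {"offset":[175,0,0],"roll":0,"hand":10}
    - {"offset":[175,30,0],"roll":0,"hand":10}
    - {"offset":[175,52,0],"roll":0,"hand":10}
    - {"offset":[175,52,0],"roll":0,"hand":10}
    - {"offset":[175,52,-40],"roll":0,"hand":10}
    - {"offset":[175,52,-80],"roll":0,"hand":10}
    - {"offset":[175,52,-120],"roll":0,"hand":10}
    - {"offset":[175,52,-160],"roll":0,"hand":10}
    - {"offset":[175,52,-200],"roll":0,"hand":10}
    - {"offset":[175,52,-240],"roll":0,"hand":10}
    - {"offset":[175,52,-280],"roll":0,"hand":10}
    - {"offset":[175,52,-320],"roll":0,"hand":10}

```text
clock: 23.63
tool_pos: [0.5142, -0.2056, 0.4072]
orientation: [-179.9, 0.0, -89.6]
force: [1.3, 0.3, 0.3]
opening: 0.0101
```

Emit:
jog_arm:
  motion:
    - {"offset":[-30,20,-44],"roll":0,"hand":10}
    - {"offset":[-65,41,-44],"roll":0,"hand":10}
    - {"offset":[-100,41,-44],"roll":0,"hand":10}
    - {"offset":[-135,41,-44],"roll":0,"hand":10}
    - {"offset":[-170,41,-44],"roll":0,"hand":10}
    - {"offset":[-205,41,-44],"roll":0,"hand":10}
    - {"offset":[-240,41,-44],"roll":0,"hand":10}
    - {"offset":[-275,41,-44],"roll":0,"hand":10}
    - {"offset":[-310,41,-44],"roll":0,"hand":10}
    - {"offset":[-345,41,-44],"roll":0,"hand":10}
    - {"offset":[-375,41,-44],"roll":0,"hand":10}
    - {"offset":[-375,41,-44],"roll":0,"hand":10}
    - {"offset":[-375,41,-44],"roll":0,"hand":10}
    - {"offset":[-375,41,-44],"roll":0,"hand":10}
    - {"offset":[-375,41,-44],"roll":0,"hand":10}

```text
clock: 24.88
tool_pos: [0.4709, 0.1681, 0.4489]
orientation: [-180.0, 0.0, -89.6]
force: [-0.0, -1.4, 0.2]
opening: 0.01
```

```bash
python3 go.py; python3 - <<'E'
from h import *
w=snap('wrist','w11.png');a=snap('scene','s11.png');b=snap('top','t11.png')
def prof(s,x,z,ys):
    g=s['img'].astype(int).sum(2).astype(np.float32)
    q=proj(s,np.array([[x,y,z] for y in ys])).astype(np.float32)
    return cv2.remap(g,q[:,0].reshape(1,-1),q[:,1].reshape(1,-1),cv2.INTER_LINEAR,borderValue=-1)[0].astype(int)
ys=np.arange(-.03,.142,.003)
print(' '.join('%d'%(round(y*1000)) for y in ys))
for n,s,x,z in(('w',w,.590,.05),('w',w,.611,.119),('w',w,.614,.119),('t',b,.592,.05),('t',b,.614,.119),('t',b,.628,.119)):print(n,x,z,' '.join(map(str,prof(s,x,z,ys))))
for n in('s','t'):
    d=np.abs(load(n+'1.png')['img'].astype(int)-load(n+'11.png')['img']).sum(2)
    o=load(n+'1.png')
    for nm,P,r in(('dish base',(.60,.057,0),8),('bottle',(.432,-.086,.19),6),('cyl',(.442,.071,.24),6),('beaker',(.435,.24,.121),8),('plain',(.494,-.398,.034),8)):
        q=proj(o,P)[0].astype(int);print(n,nm,q,d[q[1]-r:q[1]+r,q[0]-r:q[0]+r].mean().round(1))
E
```

```text
24.8833 [0.4709 0.1681 0.4489] [-1.7997e+02  1.0000e-02 -8.9610e+01] [ 42.2  -0.2   1.7   0.  -91.9 -41.8] F [-0.  -1.4  0.2] open 0.01
-30 -27 -24 -21 -18 -15 -12 -9 -6 -3 0 3 6 9 12 15 18 21 24 27 30 33 36 39 42 45 48 51 54 57 60 63 66 69 72 75 78 81 84 87 90 93 96 99 102 105 108 111 114 117 120 123 126 129 132 135 138 141
w 0.59 0.05 574 571 559 549 586 541 455 639 652 669 686 667 678 689 709 713 725 730 732 718 725 722 720 720 723 718 722 729 735 733 740 741 738 738 741 741 739 737 741 741 741 745 749 747 747 745 743 744 744 744 743 717 704 705 572 584 577 601
w 0.611 0.119 289 285 288 290 286 277 283 280 312 649 388 591 608 632 643 474 323 327 322 331 341 346 336 335 324 337 355 353 360 347 322 328 348 359 357 351 325 322 331 349 360 356 332 326 331 667 649 648 654 646 630 744 587 589 591 600 586 563
w 0.614 0.119 300 294 285 283 287 283 278 282 324 639 382 589 608 637 567 373 372 365 421 463 459 445 415 419 459 476 479 466 465 452 484 489 495 485 479 477 503 508 501 496 494 492 525 347 320 670 648 646 650 643 632 743 575 589 583 597 586 586
t 0.592 0.05 452 455 454 455 473 514 
[... 235 characters left out ...]
97 433 547 569 547 527 520 518 519 513 494 465 439 427 427 427 425 425 429 430 430 429 430 430 433 429 430 432 433 434 435 432 432 435 434 435 436 436 434 429 422 421 448 491 515 521 531 556 552 509 478 475 474 471 471
t 0.628 0.119 228 231 235 295 422 529 557 536 521 517 517 512 493 444 382 352 375 409 415 402 397 401 399 413 426 414 420 424 408 400 403 401 410 422 418 418 425 419 412 418 416 401 386 364 322 300 335 410 479 528 557 545 504 477 473 472 473 476
s dish base [297 264] 18.2
s bottle [232 203] 6.0
s cyl [281 178] 56.6
s beaker [326 187] 7.6
s plain [148 282] 5.8
t dish base [266 190] 91.6
t bottle [312 231] 89.5
t cyl [256 224] 96.9
t beaker [203 232] 263.6
t plain [403 220] 74.2
```

Final check, rack versus dish: the top view gives rack 0.0595 and dish 0.0585, the wrist 0.059 and 0.057, and contact geometry 0.0575. It is centred within about 2 mm. I'll confirm it hangs still and hand in.

```bash
python3 - <<'E'
from h import *
p=load('s11.png')['img'].astype(int)
for i in range(3): s=snap('scene')['img'].astype(int)
print('rack region diff',np.abs(s-p).sum(2)[255:300,285:340].mean(),'ref bench',np.abs(s-p).sum(2)[330:370,270:320].mean())
q=load('s1.png')
for nm,P in(('beaker_a/b area',None),):
    d=np.abs(s-q['img'].astype(int)).sum(2);print('behind-rail beakers diff',d[300:330,262:292].mean(),d[284:306,328:352].mean())
print(ctrl.get_obs()['clock']);print(order.close_job())
E
```

```text
rack region diff 4.0347474747474745 ref bench 3.896
behind-rail beakers diff 5.904444444444445 5.774621212121212
25.1833
the job is handed in; nothing more can be done
None
```

The slide rack with the hooked frame now hangs on the rail under the shelf, over the glass dish, and the job is handed in at 25.2 s. I gripped it by its bar, hung it on the open stretch, let go, then slid it under the shelf. The slide was two gentle pushes (about 3 N) with the side of the gripper body against the rack's upright. The second push was needed because the first stopped about 8 mm short.

**Hanging:** The hooks stopped within 1 mm of the predicted fully-home height. Views after release showed both hooks over the rail, with a slight lean (grip bar about 4 mm towards the robot).

**Centring along the rail:** The last checks put the rack within about 2 mm of the dish's centre.

| Source | Rack y (m) | Dish y (m) |
|---|---|---|
| Top camera | 0.0595 | 0.0585 |
| Wrist camera | 0.059 | 0.057 |
| Contact geometry | 0.0575 | not measured |

- **Disagreements:** The scene camera puts the rack about 4 mm past the dish centre. The wrist camera's left basket edge was ambiguous; the width it gave there was about 89 mm instead of 98.
- **Stillness and bystanders:** The rack hung still between the last pictures. In the scene view the bottle, big beaker, plain rack and both beakers behind the rail matched the first pictures.
- **Not confirmed:** I could not check the cylinder by picture because the arm covered it, and I did not compare the Petri dishes. The top view could not be compared with the first picture (differences everywhere, probably lighting or the arm in view). The dish's edges measured the same as before.

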